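Slide the short ceramic tube off the drying stand

TASK

Two cream ceramic tubes hang on the two level arms of the blue drying stand. Slide the shorter tube forward off the open end of its arm and lay it in the wooden cradle with the green V saddles, lengthwise in the V and centred over both saddles; lower it in rather than drop it. Leave the longer tube hanging where it is.

Things in the scene. Friction and masses are not known exactly. Their poses are not given: they have to be found in the camera images.
- short_mid (a point): Centre of the shorter cream ceramic tube: 110 mm long, 58 mm outside diameter, bore about 42 mm, about 170 g. x lies along the tube's axis. It hangs level on one of the stand's two arms (either one), the arm running through its bore, its centre about 104 mm above the bench and 16 mm below the arm's axis; grip it across its 58 mm diameter.
- long_mid (a point): Centre of the longer cream ceramic tube: 140 mm long, otherwise like the shorter one. It hangs on the stand's other arm. x lies along its axis. To be left alone.
- stand: Blue fixed stand: base plate 200 mm wide, 10 mm thick, 90 mm forward of the origin; upright plate 135 mm high, 180 mm wide. Origin at bench level midway between the arms, in the plane of their roots. Two level steel arms, 14 mm thick, axes 120 mm above the bench at y = +70 and -70 mm, run along its -x (to the robot) to open ends at x = -135 mm. Tube centres start about 78 mm in front.
- cradle: Fixed wooden cradle: board 150 x 84 x 10 mm, origin at the centre of its underside. Two green V saddles, 14 mm thick, at x = -34 and +34 mm (54 mm clear between them), 66 mm wide in y, tops 42 mm above the bench, form a V groove along x, each side at 45 degrees. A tube lying in the V has its axis along x at y = 0, its centre 55 mm above the bench.

How it is judged:
By the outcome, as a careful person would: the job done as asked, in the order asked, and still so for the second after the job is handed in, with the robot touching nothing.
It also fails if it takes over 40 s, if anything falls off the work surface, if the arm or the gripper's body presses on something with over 40 N, if the wrist force passes 120 N, or if a joint passes its speed limit or range.

ROBOT

A 6-joint arm with a two-finger parallel gripper is mounted at the origin on a cart in front of the work surface, level with it; the furniture and walls round the work are solid. World frame = base frame: x ahead of the robot, y to its left, z up, the work surface at z = 0. Lengths are in m, angles in rad, forces in N, time in s.
With the tool pointing down it reaches from about 0.425 to 0.95 m from the base axis. Payload 3.5 kg.
Tool frame: the origin (TCP) lies midway between the tips of the shut fingers; the grasp point (between the pads) lies 19 mm behind it; z points along the fingers, y is the line along which they close (so a half turn about z gives the same grasp; the last joint's range is limited). The gripper opens to 85 mm and grips with 20 to 120 N. Pads are 22 mm wide; open, the fingers measure 114 mm over their backs; the gripper's body (76 mm by 85 mm) begins 54 mm behind the grasp point. The pads swing forward as they close: fully open they stand 13 mm farther back than shut.
Start: joints at [1.118, 0.286, 1.577, -0, 1.279, -0.15], TCP at [0.201, 0.644, 0.231] pointing down, gripper open.
Joint ranges: [-2.77, 2.77], [-0.9, 2.22], [0.21, 2.48], [-1.53, 4.67], [0.24, 2.81], [-2.84, 2.84]. Speed limits (rad/s): [2.79, 2.79, 3.14, 3.14, 3.14, 3.14].

INTERFACE

Orientations are given as a unit quaternion [x, y, z, w].
In Python, from plant import get_state, read_camera, ctrl gives the robot as it stands.
- The arm moves only by the shell command python3 -m crank 'ROWS' [FORCE]. ROWS is JSON, a list of rows, each a list of 3 entries, a list of its own where there are three numbers: the shift along the tool's x, y, z in mm, then the turn about the tool's z in degrees, then the closure in counts, from 0 (fully open) to 255 (shut). In form: [[[tx, ty, tz], yaw, claw], ...]. A call has 1 to 10 rows; each row is the pose to reach, as a shift and turn from the pose commanded when the call began, along the tool's axes at that moment; what a row does not reach only later rows make up. A row lasts 1/10 s, in which the tool goes at most 50 mm and 8.59 degrees, less where a joint would pass 70% of its speed; a pose out of reach is approached as far as the arm can. A call with a gripper value outside its range is refused whole. The fingers move at their own pace and stop on an object; FORCE is the grip in N (left out, the last holds). Time passes only in rows, so rows that repeat a pose let the fingers close. It gives the time, the measured TCP pose, the force, the opening and the grip force at its end, in the units of the state.
- get_state(): the state, without advancing time (a new reading comes with each control period).
- read_camera(name): name is "side" or "top" or "wrist"; returns a dict with "frame" (480x640x3 uint8, blue, green, red), "range_z" (480x640 float32, m along the optical axis (not along the pixel's ray), 0 where there is no reading), "vfov" (degrees; the focal length in pixels is half the picture's height over the tangent of half this angle, whatever the lens; pixels are square), "cx", "cy" (the principal point, pixels), "origin" and "orientation" of the camera in the world. Camera axes: x right, y down, z forward; pixel columns grow to the right and rows downward; lengths in m; the calibration is good to about 2 mm. A picture is of the moment at which its call begins.
- ctrl.sign_off(): hands the job in; it is judged then, once.
The state is a dict: "time": time; "qpos": joint angles; "dq": joint speeds; "joint_efforts": joint torques, N m; "eef_pos": TCP position; "tcp_rot": TCP orientation; "contact_force": force on the tool from outside, world axes, zero at the start; "wrist_torque": the same for the moment, N m; "opening": opening from 0.0 (shut) to 1.0 (fully open); "finger_force": force on a finger pad.
Only numpy, scipy, OpenCV 4.12 (cv2) and the standard library are available. Lean on these libraries where they do the work, as an engineer would, in place of code of your own. Each camera call takes 0.05 s, during which the arm holds its last target. There are 200 camera calls.

## Working session

There is one attempt and no reset: what is moved stays moved. The work goes in short steps, Python scripts to look and compute and a shell command to move; the robot and the scene stay as the last step left them, time stands still between calls to the robot, and variables do not carry over. Pictures are saved under pics/ and viewed, at most 10 in all, crops included, and the job is handed in when it is done.

```bash
ls; mkdir -p pics
cat > h.py <<'E'
import numpy as np, cv2
from plant import get_state, read_camera, ctrl
from scipy.spatial.transform import Rotation as R
def cloud(c):
    f=240/np.tan(np.radians(c['vfov'])/2); v,u=np.mgrid[:480,:640]; z=c['range_z']
    P=np.dstack([(u-c['cx'])/f*z,(v-c['cy'])/f*z,z])
    W=P@R.from_quat(c['orientation']).as_matrix().T+np.array(c['origin']); W[z<=0]=np.nan
    return W
E
python3 - <<'E'
from h import *
ims=[]
for n in ['top','side']:
    c=read_camera(n); ims.append(c['frame']); print(n,c['origin'],c['orientation'],c['vfov']); np.savez(n+'.npz',**{k:np.array(v) for k,v in c.items()})
    cv2.imwrite(f'pics/{n}.png',c['frame'])
s=get_state(); print(s['eef_pos'],s['tcp_rot'],s['time'])
E
```

```text
pics
top [0.46935462 0.18595413 1.08210889] [ 0.7100303  -0.70263826  0.03059487 -0.03493436] 45.72932708984451
side [ 0.12963962 -0.13180029  0.77014763] [ 0.85177908 -0.40852253  0.14182962 -0.2957467 ] 51.77612200327886
[0.2009688  0.64375925 0.23006101] [ 1.50783677e-01  9.88566189e-01 -1.03667343e-03 -3.11908265e-04] 0.1
```

View pics/top.png

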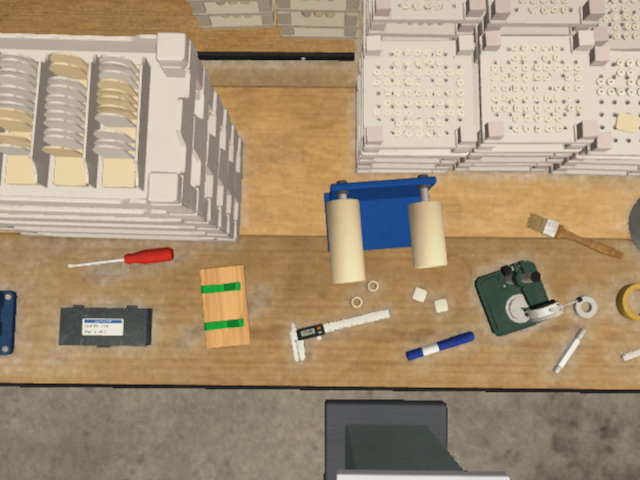

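View pics/side.png

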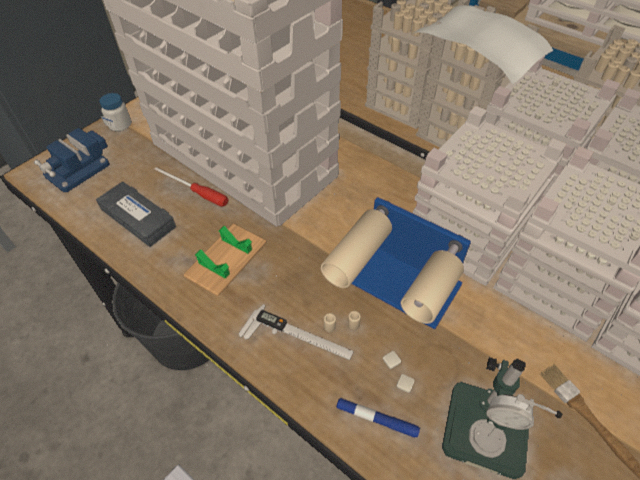

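The shorter tube is the right-hand one (top view about (428,235)). The longer one is on the left at (346,240), and the cradle is at (224,307) with its saddles at rows 288 and 324. Next I'll measure them.

Run:
```python
from h import *
for n in ['top','side']:
    c=dict(np.load(n+'.npz')); W=cloud(c); hsv=cv2.cvtColor(c['frame'],cv2.COLOR_BGR2HSV)
    H,S,V=[hsv[...,i].astype(int) for i in range(3)]
    g=(H>45)&(H<80)&(S>150)&(V>60)&(W[...,2]<.1)
    k,l,st,ce=cv2.connectedComponentsWithStats(g.astype(np.uint8))
    for i in range(1,k):
        if st[i,4]>60:
            p=W[l==i]; print(n,'green',st[i],ce[i].round(1),np.nanmedian(p,0).round(4),np.nanmin(p,0).round(3),np.nanmax(p,0).round(3))
    # tubes: points with z 0.1..0.14 
    t=(W[...,2]>.1)&(W[...,2]<.145)&(H<40)&(V>120)&(W[...,0]>.35)&(W[...,0]<.65)&(W[...,1]<.25)&(W[...,1]>-.1)&(S>25)
    k,l,st,ce=cv2.connectedComponentsWithStats(t.astype(np.uint8))
    for i in range(1,k):
        if st[i,4]>150:
            p=W[l==i]; q=p[:,:2]; m=np.nanmean(q,0); (r,sz,a)=cv2.minAreaRect(q.astype(np.float32)),0,0
            print(n,'tube',st[i],r,np.nanmax(p,0),np.nanpercentile(p[:,2],98)); 
    b=(H>100)&(H<125)&(S>150)&(W[...,0]>.4)&(W[...,0]<.75)&(W[...,1]<.3)&(W[...,1]>-.1)
    for nm,m in [('base',b&(W[...,2]<.03)),('upright',b&(W[...,2]>.12))]:
        p=W[m]; print(n,nm,len(p),cv2.minAreaRect(p[:,:2].astype(np.float32)),np.nanmedian(p,0)) if len(p)>10 else 0
```

```text
top green [201 283  39  10 247] [220.3 287.6] [0.4876 0.3788 0.03  ] [0.479 0.34  0.013] [0.497 0.411 0.045]
top green [205 319  38  11 253] [223.5 324.2] [0.4212 0.3712 0.0299] [0.412 0.333 0.012] [0.431 0.402 0.044]
top tube [ 411  194   37   74 2148] ((0.5883777737617493, 0.008145686239004135), (0.12162108719348907, 0.05828265845775604), 5.486199855804443) [0.64918862 0.03777592 0.13907202] 0.13415038419965208
top tube [ 328  198   38   85 2670] ((0.5708652138710022, 0.14865422248840332), (0.14211337268352509, 0.05780388414859772), 4.873902320861816) [0.64128161 0.17952248 0.13546875] 0.1332670080627143
top base 2630 ((0.5620032548904419, 0.013302430510520935), (0.38430356979370117, 0.14621701836585999), 39.67222595214844) [0.61754968 0.06826271 0.00907745]
top upright 717 ((0.6648728847503662, 0.08710549771785736), (0.010998206213116646, 0.1765231192111969), 4.792824745178223) [0.66394862 0.08719154 0.13326   ]
side green [219 227  32  26 302] [234.7 240.3] [0.484  0.3802 0.0266] [0.477 0.34  0.011] [0.497 0.407 0.044]
side green [196 250  33  28 319] [211.8 264.4] [0.4169 0.3725 0.0264] [0.409 0.333 0.011] [0.429 0.399 0.045]
side tube [ 321  209   71   75 2380] ((0.5723521709442139, 0.14727145433425903), (0.15009920299053192, 0.0570467934012413), 4.269748687744141) [0.64745105 0.17996894 0.13609681] 0.13432562328464587
side tube [ 401  247   63   74 2113] ((0.5869340896606445, 0.0062697045505046844), (0.12628018856048584, 0.05636011064052582), 3.807701349258423) [0.64993984 0.03358373 0.13642864] 0.13502391547900194
side base 2608 ((0.525647759437561, 0.04006320238113403), (0.3101644515991211, 0.18323621153831482), 16.255311965942383) [0.61264457 0.09890434 0.01098932]
side upright 809 ((0.661419153213501, 0.08591686934232712), (0.011362186633050442, 0.17745229601860046), 4.490971088409424) [0.66018056 0.0816346  0.13301505]
```

```bash
cat >> h.py <<'E'
def go(p,ang=None,cmd=None):
    "tool-frame shift (mm) to world TCP p and turn (deg) so that tool y lies at world angle ang"
    s=get_state(); M=R.from_quat(s['tcp_rot']).as_matrix(); a=np.degrees(np.arctan2(M[1,1],M[0,1]))
    d=(np.array(p)-s['eef_pos'])
    print('t',s['time'],'eef',np.round(s['eef_pos'],4),'yang',a.round(2),'shift',(M.T@d*1000).round(1),'turn',None if ang is None else round((a-ang+90)%180-90,2),'z',M[:,2].round(3))
E
python3 - <<'E'
from h import *
for n in ['top','side']:
    c=dict(np.load(n+'.npz')); W=cloud(c); hsv=cv2.cvtColor(c['frame'],cv2.COLOR_BGR2HSV)
    H,S,V=[hsv[...,i].astype(int) for i in range(3)]
    near=(abs(W[...,0]-.453)<.1)&(abs(W[...,1]-.375)<.07)
    b=near&(W[...,2]>.004)&(W[...,2]<.06); print(n,'board+saddles',cv2.minAreaRect(W[b][:,:2].astype(np.float32)))
    for lo,hi in [(.4,.45),(.455,.51)]:
        m=near&(W[...,2]>.03)&(W[...,2]<.05)&(W[...,0]>lo)&(W[...,0]<hi)
        if m.sum()>5: print(n,m.sum(),cv2.minAreaRect(W[m][:,:2].astype(np.float32)))
go([.585,.0085,.20],94.5)
E
```

```text
top board+saddles ((0.45448005199432373, 0.3761727809906006), (0.1898997575044632, 0.13295918703079224), 1.9154887199401855)
top 153 ((0.4217500388622284, 0.36760085821151733), (0.013930762186646461, 0.07192620635032654), 6.568571090698242)
top 154 ((0.4893132746219635, 0.37498798966407776), (0.013980834744870663, 0.07212096452713013), 6.523709774017334)
side board+saddles ((0.45201534032821655, 0.3748503029346466), (0.1924946904182434, 0.13923606276512146), 0.06164754182100296)
side 170 ((0.4197368621826172, 0.368397980928421), (0.014981926418840885, 0.0726255401968956), 5.877745151519775)
side 159 ((0.48798176646232605, 0.3756670653820038), (0.01586366631090641, 0.07208174467086792), 6.809536457061768)
t 0.1 eef [0.201  0.6438 0.2301] yang 72.66 shift [-556.  -491.8   30.9] turn -21.84 z [-0.001 -0.002 -1.   ]
```

```bash
python3 -m crank '[[[-556,-492,31],-22,0],[[-556,-492,31],-22,0],[[-556,-492,31],-22,0],[[-556,-492,31],-22,0],[[-556,-492,31],-22,0],[[-556,-492,31],-22,0],[[-556,-492,31],-22,0],[[-556,-492,31],-22,0],[[-556,-492,31],-22,0],[[-556,-492,31],-22,0]]' 40; python3 -c "
from h import *
go([.585,.0085,.20],94.5)"
```

```text
time: 1.1
eef_pos: [0.4598, 0.2152, 0.2101]
tcp_rot: [-0.041, 0.999, 0.0, -0.0]
contact_force: [1.2, -0.4, -0.8]
opening: 1.002
finger_force: 0.0
t 1.1 eef [0.4598 0.2152 0.2101] yang 94.65 shift [-108.  -216.2   10.1] turn 0.15 z [-0.  0. -1.]
```

```bash
python3 -m crank '[[[-108,-216,10],0,0],[[-108,-216,10],0,0],[[-108,-216,10],0,0],[[-108,-216,10],0,0],[[-108,-216,10],0,0],[[-108,-216,10],0,0],[[-108,-216,10],0,0],[[-108,-216,10],0,0]]'
python3 - <<'E'
from h import *
c=read_camera('wrist'); cv2.imwrite('pics/w1.png',c['frame']); W=cloud(c)
hsv=cv2.cvtColor(c['frame'],cv2.COLOR_BGR2HSV); S=hsv[...,1]
np.savez('w1.npz',**{k:np.array(v) for k,v in c.items()})
t=(W[...,2]>.105)&(W[...,2]<.145)&(abs(W[...,0]-.58)<.09)&(abs(W[...,1]-.008)<.06)&(S>25)&(hsv[...,0]<40)
print(t.sum()); p=W[t]; print(cv2.minAreaRect(p[:,:2].astype(np.float32)),np.nanpercentile(p[:,2],[50,98]))
go([.585,.0085,.08],94.5)
E
```

```text
time: 1.9
eef_pos: [0.5838, 0.0115, 0.2]
tcp_rot: [-0.041, 0.999, 0.0, -0.001]
contact_force: [-0.3, -0.1, 0.8]
opening: 1.002
finger_force: 0.0
15140
((0.5841643810272217, 0.006727620959281921), (0.11752935498952866, 0.05777016654610634), 4.904866695404053) [0.12968706 0.13345828]
t 1.95 eef [0.5838 0.0118 0.2002] yang 94.74 shift [ -1.   -3.5 120.2] turn 0.24 z [-0.001  0.    -1.   ]
```

View pics/w1.png

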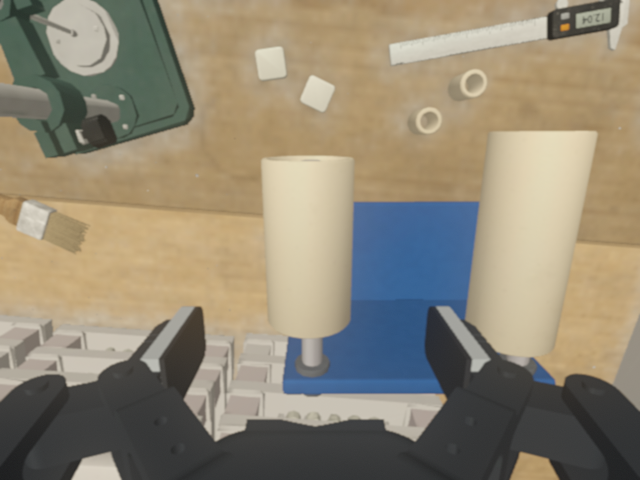

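The wrist view shows the short tube at cols 262–355, rows 157–335, with its arm entering from below, and the open fingers at about (180,345) and (450,345). Its centre measures (0.583, 0.007) with the top at 0.133, which agrees with the other views. I'll descend and grip.

```bash
python3 -m crank '[[[0,-4.5,30],0,0],[[0,-4.5,60],0,0],[[0,-4.5,90],0,0],[[0,-4.5,119],0,0],[[0,-4.5,119],0,0],[[0,-4.5,119],0,0]]'; python3 -c "
from h import *
go([.583,.0072,.08],94.8)"
```

```text
time: 2.55
eef_pos: [0.5845, 0.0072, 0.0818]
tcp_rot: [-0.041, 0.999, 0.0, -0.0]
contact_force: [-0.0, 0.3, -0.9]
opening: 1.003
finger_force: 0.0
t 2.55 eef [0.5845 0.0072 0.0818] yang 94.75 shift [1.5 0.1 1.8] turn -0.05 z [-0.001  0.    -1.   ]
```

```bash
python3 -m crank '[[[1.5,0,2],0,255],[[1.5,0,2],0,255],[[1.5,0,2],0,255],[[1.5,0,2],0,255],[[1.5,0,2],0,255],[[1.5,0,2],0,255],[[1.5,0,2],0,255],[[1.5,0,2],0,255],[[1.5,0,2],0,255]]' 40
```

```text
time: 3.45
eef_pos: [0.5846, 0.0059, 0.0817]
tcp_rot: [-0.041, 0.999, -0.0, 0.001]
contact_force: [-0.9, 0.5, 7.0]
opening: 0.668
finger_force: 43.5
```

```bash
python3 -m crank '[[[0,0,-4],0,255],[[0,0,-8],0,255],[[0,0,-13],0,255],[[0,0,-13],0,255],[[0,0,-13],0,255]]'
python3 - <<'E'
from h import *
c=read_camera('side'); cv2.imwrite('pics/s2.png',cv2.resize(c['frame'][150:350,280:520],None,fx=3,fy=3))
go([.46,.0,.1],94.8)
E
```

```text
time: 3.95
eef_pos: [0.5834, 0.0059, 0.0924]
tcp_rot: [-0.041, 0.999, 0.0, -0.0]
contact_force: [0.9, 0.3, -2.0]
opening: 0.668
finger_force: 43.1
t 4.0 eef [0.5832 0.006  0.0922] yang 94.65 shift [123.3   4.   -7.7] turn -0.15 z [-0.001  0.    -1.   ]
```

View pics/s2.png

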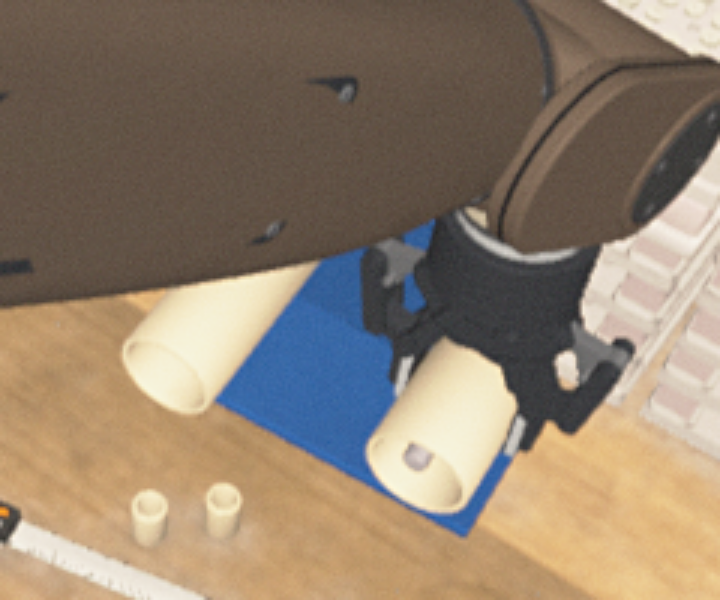

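The tube is held level with the arm's tip at (417,457), well inside the bore (centre about (418,475)). It's clear all round, so I'll slide it forward.

```bash
python3 -m crank '[[[10,0,0],0,255],[[30,0,0],0,255],[[50,0,0],0,255],[[70,0,0],0,255],[[90,0,0],0,255],[[110,0,0],0,255],[[130,0,0],0,255],[[130,0,0],0,255],[[130,0,0],0,255]]'
python3 - <<'E'
from h import *
c=read_camera('top'); cv2.imwrite('pics/t3.png',c['frame'][150:350,200:520])
go([.453,-.005,.2],94.8)
E
```

```text
time: 4.9
eef_pos: [0.4537, -0.0046, 0.0925]
tcp_rot: [-0.04, 0.999, -0.0, 0.0]
contact_force: [-0.2, -0.3, -1.6]
opening: 0.667
finger_force: 43.1
t 4.95 eef [ 0.4544 -0.0047  0.0928] yang 94.64 shift [   1.3   -0.2 -107.2] turn -0.16 z [ 0.001 -0.    -1.   ]
```

View pics/t3.png

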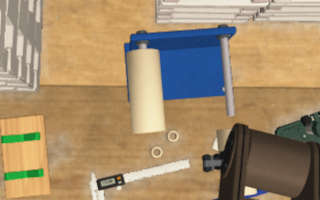

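The tube is clear: the bare arm ends at crop (230,115) and the tube shows at (222,135). The long tube hasn't moved. Next I'll lift and carry it over the cradle.

```bash
python3 -m crank '[[[0,0,-40],0,255],[[0,0,-80],0,255],[[0,0,-107],0,255],[[0,0,-107],0,255]]'; python3 -c "
from h import *
go([.4545,.3717,.18],96.3)"
```

```text
time: 5.35
eef_pos: [0.4578, -0.0053, 0.205]
tcp_rot: [-0.041, 0.999, -0.001, 0.005]
contact_force: [0.1, -1.3, -2.2]
opening: 0.667
finger_force: 44.5
t 5.35 eef [ 0.4578 -0.0053  0.205 ] yang 94.67 shift [-27.2 376.1  24. ] turn -1.63 z [ 0.011 -0.003 -1.   ]
```

```bash
python3 -m crank '[[[-3,40,0],0,255],[[-7,80,0],0,255],[[-10,120,0],0,255],[[-13,160,0],0,255],[[-17,200,0],0,255],[[-20,240,0],0,255],[[-24,280,0],0,255],[[-27,320,0],-1,255],[[-31,360,0],-1.6,255],[[-32,375,0],-1.6,255]]';python3 -m crank '[[[0,0,0],0,255],[[0,0,0],0,255],[[0,0,0],0,255]]'
python3 - <<'E'
from h import *
for n in ['side','wrist','top']:
    c=read_camera(n); W=cloud(c); hsv=cv2.cvtColor(c['frame'],cv2.COLOR_BGR2HSV)
    t=(W[...,2]>.19)&(W[...,2]<.27)&(abs(W[...,0]-.454)<.09)&(abs(W[...,1]-.372)<.045)&(hsv[...,1]>25)&(hsv[...,0]<40)&(hsv[...,2]>110)
    p=W[t]; print(n,len(p)); cv2.imwrite(f'pics/{n}4.png',c['frame'])
    if len(p)>50: print(cv2.minAreaRect(p[:,:2].astype(np.float32)),np.nanpercentile(p,[1,99],axis=0).round(4))
go([.4545,.3717,.18],96.3)
E
```

```text
time: 6.35
eef_pos: [0.4546, 0.3747, 0.1971]
tcp_rot: [-0.056, 0.998, -0.0, -0.001]
contact_force: [0.4, -0.2, -1.8]
opening: 0.664
finger_force: 44.5
time: 6.65
eef_pos: [0.4554, 0.3705, 0.1986]
tcp_rot: [-0.054, 0.999, -0.001, -0.001]
contact_force: [-0.3, -0.2, -2.2]
opening: 0.669
finger_force: 44.5
side 1765
((0.4442158639431, 0.36657464504241943), (0.10532517731189728, 0.0868023931980133), 22.891870498657227) [[0.3951 0.3361 0.1963]
 [0.5057 0.391  0.2518]]
wrist 42039
((0.44193923473358154, 0.37121671438217163), (0.09141971170902252, 0.09203122556209564), 6.234647750854492) [[0.3956 0.3394 0.1967]
 [0.4707 0.3964 0.2506]]
top 507
((0.4497360289096832, 0.35400983691215515), (0.0524669773876667, 0.12146613746881485), 75.65162658691406) [[0.3974 0.3324 0.2196]
 [0.5103 0.3908 0.2531]]
t 6.8 eef [0.4557 0.3707 0.1995] yang 96.16 shift [ 1.   1.1 19.5] turn -0.14 z [ 0. -0. -1.]
```

View pics/wrist4.png

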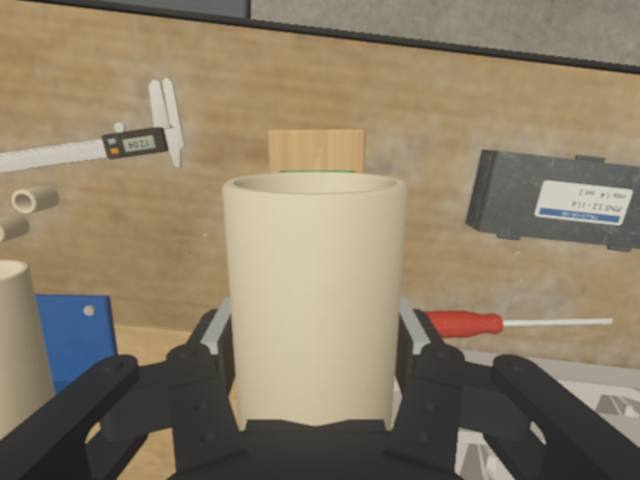

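View pics/side4.png

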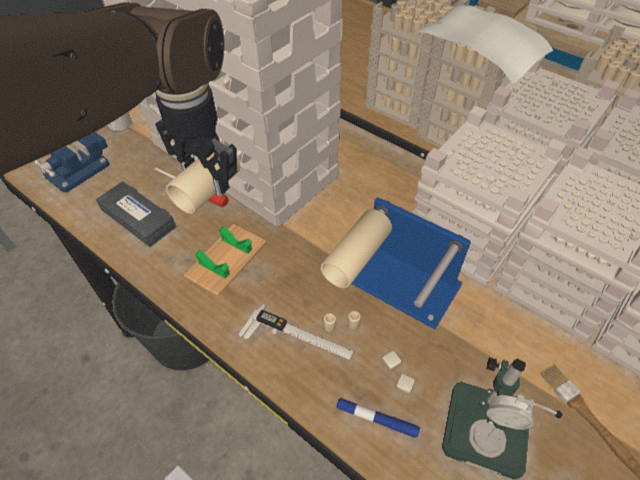

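The wrist view shows the tube over the cradle (board at (317,150)) with its near end at row ~185. The side view agrees, and the long tube is still hanging. The tube's centre is about 3 mm too near the robot, so I'll correct that while lowering.

```bash
python3 -m crank '[[[-2.5,1,30],0,255],[[-2.5,1,60],0,255],[[-2.5,1,90],0,255],[[-2.5,1,115],0,255],[[-2.5,1,135],0,255],[[-2.5,1,150],0,255],[[-2.5,1,150],0,255],[[-2.5,1,150],0,255],[[-2.5,1,150],0,255]]'
python3 - <<'E'
from h import *
c=read_camera('side'); cv2.imwrite('pics/s5.png',cv2.resize(c['frame'][150:310,120:320],None,fx=4,fy=4-.25))
W=cloud(c)
go([.4580,.3717,.0315],96.3)
hsv=cv2.cvtColor(c['frame'],cv2.COLOR_BGR2HSV)
for n in ['side','wrist','top']:
    c=read_camera(n); W=cloud(c); hsv=cv2.cvtColor(c['frame'],cv2.COLOR_BGR2HSV)
    t=(W[...,2]>.055)&(W[...,2]<.12)&(abs(W[...,0]-.454)<.09)&(abs(W[...,1]-.372)<.045)&(hsv[...,1]>25)&(hsv[...,0]<40)&(hsv[...,2]>110)
    p=W[t]; print(n,len(p),np.nanpercentile(p,[1,99],axis=0).round(4) if len(p)>50 else 0)
E
```

```text
time: 7.7
eef_pos: [0.459, 0.3736, 0.0512]
tcp_rot: [-0.054, 0.999, 0.001, 0.001]
contact_force: [0.4, 0.3, -1.5]
opening: 0.665
finger_force: 44.5
t 7.75 eef [0.4589 0.3736 0.0513] yang 96.25 shift [ 1.2 -1.8 19.8] turn -0.05 z [ 0.003  0.002 -1.   ]
side 1134 [[0.3984 0.3391 0.0565]
 [0.5095 0.3934 0.1051]]
wrist 40124 [[0.3987 0.3424 0.0593]
 [0.4741 0.3993 0.1027]]
top 141 [[0.4545 0.3312 0.07  ]
 [0.5129 0.3638 0.1057]]
```

View pics/s5.png

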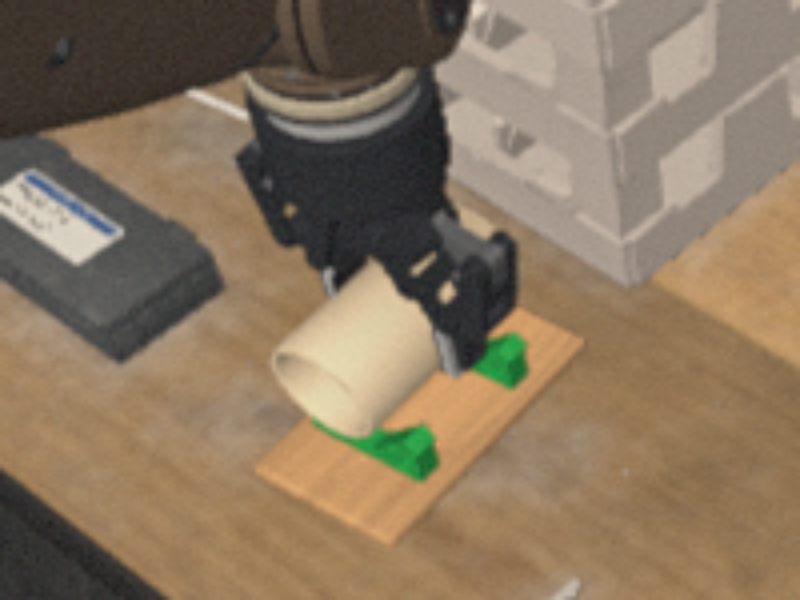

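The tube (near end at crop (325,395)) sits just above the near saddle (380,445), with the fingers between the saddles and the ends well placed. I'll lower it gently while watching the force.

```bash
python3 -m crank '[[[0,-1.3,5],0,255],[[0,-1.3,10],0,255],[[0,-1.3,14],0,255],[[0,-1.3,17],0,255],[[0,-1.3,17],0,255],[[0,-1.3,17],0,255]]'
```

```text
time: 8.5
eef_pos: [0.4578, 0.3721, 0.0327]
tcp_rot: [-0.055, 0.999, 0.0, -0.0]
contact_force: [-2.3, 1.1, 1.6]
opening: 0.666
finger_force: 44.8
```

```bash
python3 -m crank '[[[0,0,0.7],0,255],[[0,0,1.2],0,255],[[0,0,1.2],0,255],[[0,0,1.2],0,255]]'; python3 -c "
from h import *
c=read_camera('side'); W=cloud(c); hsv=cv2.cvtColor(c['frame'],cv2.COLOR_BGR2HSV)
t=(W[...,2]>.05)&(W[...,2]<.12)&(abs(W[...,0]-.454)<.09)&(abs(W[...,1]-.372)<.045)&(hsv[...,1]>25)&(hsv[...,0]<40)&(hsv[...,2]>110)
print(np.nanpercentile(W[t],[1,99],axis=0))"
```

```text
time: 8.9
eef_pos: [0.4579, 0.3721, 0.0326]
tcp_rot: [-0.055, 0.999, 0.0, -0.0]
contact_force: [-4.8, -1.0, 6.7]
opening: 0.667
finger_force: 45.4
[[0.39776264 0.33790413 0.05080408]
 [0.50950534 0.39190417 0.0863189 ]]
```

It's seated: the top is at about 0.085 and the force is rising. Release and withdraw.

```bash
python3 -m crank '[[[0,0,0],0,70],[[0,0,0],0,60],[[0,0,0],0,40],[[0,0,0],0,20],[[0,0,0],0,0],[[0,0,0],0,0],[[0,0,0],0,0],[[0,0,0],0,0]]'; python3 -m crank '[[[0,0,-10],0,0],[[0,0,-30],0,0],[[0,0,-60],0,0],[[0,0,-100],0,0],[[0,0,-150],0,0],[[0,-40,-180],0,0],[[0,-90,-180],0,0],[[0,-140,-180],0,0],[[0,-180,-180],0,0],[[0,-180,-180],0,0]]'
python3 - <<'E'
from h import *
for n in ['top','side']:
    c=read_camera(n); W=cloud(c); hsv=cv2.cvtColor(c['frame'],cv2.COLOR_BGR2HSV); cv2.imwrite(f'pics/{n}6.png',c['frame'])
    t=(W[...,2]>.06)&(W[...,2]<.1)&(abs(W[...,0]-.454)<.09)&(abs(W[...,1]-.372)<.06)&(hsv[...,1]>25)&(hsv[...,0]<40)&(hsv[...,2]>110)
    p=W[t]; print(n,len(p),cv2.minAreaRect(p[:,:2].astype(np.float32)),np.nanpercentile(p[:,2],99))
E
```

```text
time: 9.75
eef_pos: [0.4579, 0.3717, 0.0313]
tcp_rot: [-0.055, 0.999, 0.0, 0.0]
contact_force: [0.6, 0.4, -0.1]
opening: 1.003
finger_force: 0.0
time: 10.75
eef_pos: [0.4781, 0.1891, 0.2123]
tcp_rot: [-0.052, 0.999, -0.001, 0.001]
contact_force: [-0.5, -0.6, 0.3]
opening: 1.001
finger_force: 0.0
top 1960 ((0.45600423216819763, 0.3706608712673187), (0.10983473807573318, 0.057400573045015335), 6.6874823570251465) 0.08554167933182433
side 1560 ((0.45486706495285034, 0.3689735531806946), (0.11285971850156784, 0.0555931031703949), 4.866563320159912) 0.08616497056781007
```

View pics/side6.png

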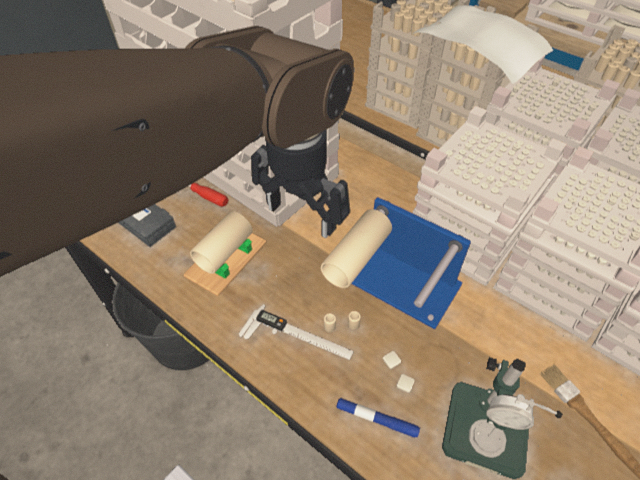

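The short tube lies in the V at (222,242), within about 1–2 mm of the centre. The long tube still hangs at (357,247), and the gripper is clear of everything.

```bash
python3 -m crank '[[[0,0,0],0,0],[[0,0,0],0,0],[[0,0,0],0,0]]'; python3 -c "
from plant import ctrl
print(ctrl.sign_off())"
```

```text
time: 11.15
eef_pos: [0.4773, 0.1938, 0.2113]
tcp_rot: [-0.055, 0.998, 0.0, -0.0]
contact_force: [-0.2, -0.2, 0.2]
opening: 0.997
finger_force: 0.0
the job is handed in; nothing more can be done
None
```

The shorter tube lies seated lengthwise in the green V saddles, within about 1–2 mm of centre; the longer tube is still hanging on its arm, and I handed the job in at 11.2 s with the gripper clear.

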